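Height-check two cast feet under the bridge bar and sort them

TASK

Check the two cast feet on the height gauge, the blue one first: slide each flat along the plate, between the rails, in under the yellow bar until its boss is completely past the bar, or until the bar gently stops it, without forcing. Draw a foot that gets through out on the far side and lay it upright in the green tray, back out one that is stopped and lay it upright in the red tray, and put the blue one away before you start with the orange one, which you then set on the entry half of the plate and check in the same way. Leave the clamp, the brass fitting and the pen alone.

Things in the scene. Friction and masses are not known exactly. Their poses are not given: they have to be found in the camera images.
- gauge: height gauge, fixed: a grey plate 330 mm long (own x), 150 mm wide, 8 mm thick; origin at the centre of its underside, straight below the bar, own z up. Castings are pushed toward own +x: in on the -x half, out on the +x half.
- lane (a point): middle of the gauge plate's top face, axes as the gauge. Two bright rails 5 mm high and 8 mm wide run along own x from x = -155 to +155 mm with 54 mm between them (4 mm play each side of a casting lying along own x). Two sleeves, 22 mm across and 26 mm high, stand under the ends of the bar at own y = -62 and +62 mm.
- bar_underside (a point): middle of the underside of the fixed, rigid yellow bar across the gauge, straight above the plate's centre. The bar is 14 mm wide along the gauge's x, 148 mm long and 14 mm thick, upward from here (end knobs reach 20 mm up). It is set at another height each time, 37 to 49 mm above the plate's top face.
- blue_casting_mid (a point): blue-painted cast foot, loose, 0.3 to 0.55 kg: this point is on its upright centre line, 16 mm above its underside. Solid rectangular body 110 mm long (own x), 46 mm wide (own y), 32 mm high; on the middle of its top an upright bare-metal boss, 30 mm across. Starts lying on the -x half of the gauge plate, between the rails.
- orange_casting_mid (a point): orange-painted cast foot, loose, 0.3 to 0.55 kg: this point is on its upright centre line, 16 mm above its underside. Solid rectangular body 110 mm long (own x), 46 mm wide (own y), 32 mm high; on the middle of its top an upright bare-metal boss, 30 mm across. Starts lying on the worktop behind the gauge.
- blue_casting: the same blue casting; origin at the centre of its underside, own z up. The top of its boss is somewhere between 36 and 49 mm above the underside; this differs from casting to casting and is not known beforehand.
- orange_casting: the same orange casting; origin at the centre of its underside, own z up. The top of its boss is somewhere between 36 and 49 mm above the underside; this differs from casting to casting and is not known beforehand.
- bridge: the bridge (yellow bar and its two 12 mm posts); origin at the middle of the bar's underside
- green_tray: shallow green tray, fixed, 166 mm along own x by 186 mm along own y outside, 12 mm high, walls and floor 3 mm thick; origin at the centre of its underside. Castings fit lying along own x, two side by side (say with centres 43 mm either side of the middle along own y).
- red_tray: shallow red tray, the same size and axes as the green one, fixed. Which of the two stands to the left and which to the right of the gauge varies.
- clamp: bystander: loose sanitary pipe clamp, 57x73x16 mm, origin at the centre of its underside
- barb: bystander: loose brass hose fitting, 18x48x21 mm, origin at the centre of its underside
- pen: bystander: loose red and white marker pen, 17x135x16 mm, origin at the centre of its underside
Things that resemble listed ones, but are neither listed nor needed, are in the scene too. There is more than one size of the orange_casting; the job needs the smaller.

How it is judged (in metres and radians):
On the way, in this order (a step that is already met when the one before it is completed fails the run):
1. the blue casting has been slid flat between the rails until its boss is past the bar, or, if it is too tall, until the bar stops it (2 N or more) (((z of bar_underside in the frame of gauge above 0.0473 m and x of blue_casting_mid in the frame of gauge between 0.024 and 0.055 m and y of blue_casting_mid in the frame of gauge between -0.012 and 0.012 m and z of blue_casting_mid in the frame of gauge between 0.02 and 0.0275 m) or (z of bar_underside in the frame of gauge below 0.0487 m and contact force between blue_casting and bridge above 2 N and x of blue_casting_mid in the frame of gauge above -0.035 m and y of blue_casting_mid in the frame of gauge between -0.012 and 0.012 m and z of blue_casting_mid in the frame of gauge between 0.02 and 0.0275 m))), for 0.05 s.
2. the blue casting lies flat in the tray it belongs in, released and at rest (((z of bar_underside in the frame of gauge above 0.0473 m and (x of blue_casting_mid in the frame of green_tray between -0.032 and 0.032 m and y of blue_casting_mid in the frame of green_tray between -0.075 and 0.075 m and z of blue_casting_mid in the frame of green_tray below 0.023 m and angle between blue_casting_mid's own z axis and vertical below 0.06 rad)) or (z of bar_underside in the frame of gauge below 0.0487 m and (x of blue_casting_mid in the frame of red_tray between -0.032 and 0.032 m and y of blue_casting_mid in the frame of red_tray between -0.075 and 0.075 m and z of blue_casting_mid in the frame of red_tray below 0.023 m and angle between blue_casting_mid's own z axis and vertical below 0.06 rad))) and linear speed of blue_casting below 0.02 m/s and contact force between the fingers and blue_casting below 0.3 N), for 0.2 s.
3. the orange casting has been slid flat between the rails until its boss is past the bar, or, if it is too tall, until the bar stops it (2 N or more) (((z of bar_underside in the frame of gauge above 0.0523 m and x of orange_casting_mid in the frame of gauge between 0.024 and 0.055 m and y of orange_casting_mid in the frame of gauge between -0.012 and 0.012 m and z of orange_casting_mid in the frame of gauge between 0.02 and 0.0275 m) or (z of bar_underside in the frame of gauge below 0.0537 m and contact force between orange_casting and bridge above 2 N and x of orange_casting_mid in the frame of gauge above -0.035 m and y of orange_casting_mid in the frame of gauge between -0.012 and 0.012 m and z of orange_casting_mid in the frame of gauge between 0.02 and 0.0275 m))), for 0.05 s.
At the end, for the whole second after the job is handed in: each casting lies flat and upright (within 0.06 rad) on the floor of its tray, at rest and released: green tray if its boss is lower than the bar's underside, red tray if it is taller (within 0.7 mm of the bar's height either tray is right) (all of step 2 and ((z of bar_underside in the frame of gauge above 0.0523 m and (x of orange_casting_mid in the frame of green_tray between -0.032 and 0.032 m and y of orange_casting_mid in the frame of green_tray between -0.075 and 0.075 m and z of orange_casting_mid in the frame of green_tray below 0.023 m and angle between orange_casting_mid's own z axis and vertical below 0.06 rad)) or (z of bar_underside in the frame of gauge below 0.0537 m and (x of orange_casting_mid in the frame of red_tray between -0.032 and 0.032 m and y of orange_casting_mid in the frame of red_tray between -0.075 and 0.075 m and z of orange_casting_mid in the frame of red_tray below 0.023 m and angle between orange_casting_mid's own z axis and vertical below 0.06 rad))) and linear speed of orange_casting below 0.02 m/s and contact force between the fingers and orange_casting below 0.3 N); the robot touches nothing.
It fails at once if a casting is forced against the bridge with more than 50 N (contact force between any of blue_casting, orange_casting and bridge above 50 N).
It fails at once if the clamp, the brass fitting or the pen is moved by more than 25 mm (distance of any of clamp, barb, pen from where it was at the start of the episode above 0.025 m).
It also fails if it takes over 72 s, if anything falls off the work surface, if the arm or the gripper's body presses on something with over 40 N, if the wrist force passes 120 N, or if a joint passes its speed limit or range.

ROBOT

A 6-joint arm with a two-finger parallel gripper is mounted at the origin on a cart in front of the work surface, level with it; the furniture and walls round the work are solid. World frame = base frame: x ahead of the robot, y to its left, z up, the work surface at z = 0. Lengths are in mm, angles in rad, forces in N, time in s.
With the tool pointing down it reaches from about 275 to 775 mm from the base axis. Payload 14.6 kg.
Tool frame: the origin (TCP) lies midway between the tips of the shut fingers; the grasp point (between the pads) lies 19 mm behind it; z points along the fingers, y is the line along which they close (so a half turn about z gives the same grasp; the last joint's range is limited). The gripper opens to 85 mm and grips with 20 to 120 N. Pads are 22 mm wide; open, the fingers measure 114 mm over their backs; the gripper's body (76 mm by 85 mm) begins 54 mm behind the grasp point. The pads swing forward as they close: fully open they stand 13 mm farther back than shut.
Start: joints at [-1.306, 0.263, -0.048, 1.259, 0, 1.415], TCP at [213.973, -479.42, 231.278] pointing down, gripper open.
Joint ranges: [-2.65, 2.65], [-0.89, 1.7], [-1.18, 1.37], [-2.13, 2.11], [-1.35, 1.29], [-3.14, 3.14]. Speed limits (rad/s): [1.89, 1.89, 2.57, 2.79, 3.14, 3.14].

INTERFACE

Orientations are given as a 3x3 rotation matrix whose columns are the frame's x, y, z axes.
In Python, from station import env gives the robot as it stands.
- The arm moves only by the tool send_rows, never from a script. Its argument "increments" is a list of rows, each an object with "delta_pos": the shift along the tool's x, y, z in mm, a list of three; "turn": the turn, a rotation vector about the tool's x, y, z in degrees, a list of three; "gripper": the opening, from -1 (shut) to 1 (fully open). In form: [{"delta_pos": [tx, ty, tz], "turn": [wx, wy, wz], "gripper": gripper}, ...]. A call has 1 to 10 rows; each row shifts and turns the commanded pose from where the row before left it, along the tool's axes as they then stand; what a row does not reach is not made up. A row lasts 1/8 s, in which the tool goes at most 62.5 mm and 10.7 degrees, less where a joint would pass 70% of its speed; a pose out of reach is approached as far as the arm can. A call is refused whole if a number of a shift passes 62.5 or a number of a turn 10.7, either way. A call with a gripper value outside its range is refused whole. The fingers move at their own pace and stop on an object; "force" is the grip in N (left out, the last holds). Time passes only in rows, so rows that do not move let the fingers close. It gives the time, the measured TCP pose, the force, the opening and the grip force at its end, in the units of the state.
- env.sense(): the state, without advancing time (a new reading comes with each control period).
- env.get_image(name): name is "side" or "top" or "wrist"; returns (picture, depth): 400x640x3 uint8, red, green, blue; 400x640 float32, mm along the optical axis (not along the pixel's ray), 0 where there is no reading.
- env.get_calibration(name): a dict with "fx", "fy", "cx", "cy" (pixels), "rvec" (rotation vector, rad) and "tvec" (3), from world to camera coordinates, as OpenCV has them. Camera axes: x right, y down, z forward; pixel columns grow to the right and rows downward; lengths in mm; the calibration is good to about 2 mm. A picture is of the moment at which its call begins: read the wrist's pose just before it. get_calibration takes no time and is no camera call; for the wrist camera it gives the pose at the moment of the call.
- env.sign_off(): hands the job in; it is judged then, once.
Trained networks look in the newest picture that a camera, given by its name, has taken for a name from the list of things; names that differ only in an ending like _2 or _b are one class to them, and where a whole thing is asked for, a point or a joint stands for the part that bears it (a point fixed in the world has none). Each returns a list of dicts, best first, with "score" (0 to 1); they miss things now and then, are a little off and sometimes report something else, mostly with a low value. They report only what shows in the picture. A call takes as long as a camera call. They do not tell look-alikes from the thing itself.
- env.spot_in(camera, name): "centre" ([row, column] in pixels, amid what is visible of it).
- env.masks_of(camera, name): "region" (400x640 bool, what is visible of it) and "centre" ([row, column] in pixels, amid what is visible of it).
The state is a dict: "clock": time; "q": joint angles; "joint_vel": joint speeds; "effort": joint torques, N m; "ee_pos": TCP position; "orientation": TCP orientation; "force": force on the tool from outside, world axes, zero at the start; "moment": the same for the moment, N m; "gripper_width": opening from 0.0 (shut) to 1.0 (fully open); "grasp_force": force on a finger pad.
Only numpy, scipy, OpenCV 4.12 (cv2) and the standard library are available. Lean on these libraries where they do the work, as an engineer would, in place of code of your own. Each camera call takes 0.05 s, during which the arm holds its last target. There are 200 camera calls.

## Working session

There is one attempt and no reset: what is moved stays moved. The work goes in short steps, Python scripts to look and compute and a tool call to move; the robot and the scene stay as the last step left them, time stands still between calls to the robot, and variables do not carry over. Pictures are saved under pics/ and viewed, at most 10 in all, crops included, and the job is handed in when it is done.

Besides the shell and the picture viewer there is one more tool, called after "Request:" as name(argument=value, ...) on one line, values as JSON. send_rows: Moves the arm, as the interface text tells. Its arguments: {"type":"object","properties":{"increments":{"type":"array"},"force":{"type":"number"}},"required":["increments"]}

```bash
mkdir -p pics; ls; cat > h.py <<'E'
import numpy as np, cv2
from station import env
def cal(n):
    c=env.get_calibration(n); R=cv2.Rodrigues(np.array(c["rvec"],float))[0]; return c,R,np.array(c["tvec"],float).ravel()
def cloud(n,d):
    c,R,t=cal(n); v,u=np.mgrid[0:400,0:640]
    P=np.stack([(u-c["cx"])/c["fx"]*d,(v-c["cy"])/c["fy"]*d,d],-1)
    return (P-t)@R
def proj(n,p):
    c,R,t=cal(n); q=R@np.array(p,float)+t
    return c["fx"]*q[0]/q[2]+c["cx"],c["fy"]*q[1]/q[2]+c["cy"]
def rect(W,m,zlo,zhi):
    s=m&(W[...,2]>zlo)&(W[...,2]<zhi); p=W[s]
    r=cv2.minAreaRect(p[:,:2].astype(np.float32)); return r,np.median(p,0).round(1),len(p)
E
python3 - <<'E'
from h import *
for n in("top","side"):
    im,d=env.get_image(n); cv2.imwrite(f"pics/{n}.png",im[...,::-1]); W=cloud(n,d); np.save(n+".npy",W)
    for k in("gauge","blue_casting","orange_casting","bridge","green_tray","red_tray","clamp","barb","pen"):
        for r in env.masks_of(n,k)[:3]:
            m=r["region"]&(d>0); p=W[m]
            print(n,k,round(r["score"],2),np.round(r["centre"]),m.sum(),np.percentile(p,[3,50,97],axis=0).round(0).tolist() if len(p) else"")
s=env.sense(); print(s["clock"],s["orientation"])
E
```

```text
pics
top gauge 0.75 [259. 316.] 4756 [[356.0, -177.0, 2.0], [426.0, -46.0, 8.0], [513.0, 132.0, 14.0]]
top blue_casting 0.86 [251. 275.] 627 [[422.0, 24.0, 28.0], [447.0, 75.0, 40.0], [472.0, 128.0, 49.0]]
top orange_casting 0.97 [132. 272.] 943 [[729.0, 45.0, 27.0], [792.0, 78.0, 42.0], [866.0, 110.0, 60.0]]
top orange_casting 0.91 [192. 306.] 608 [[592.0, -74.0, 5.0], [622.0, -25.0, 31.0], [653.0, 26.0, 46.0]]
top orange_casting 0.41 [253. 408.] 3510 [[346.0, -408.0, -2.0], [434.0, -328.0, 3.0], [522.0, -248.0, 11.0]]
top bridge 0.71 [256. 308.] 253 [[370.0, -35.0, 65.0], [439.0, -20.0, 71.0], [501.0, -8.0, 78.0]]
top bridge 0.2 [252. 406.] 3542 [[347.0, -408.0, -2.0], [434.0, -330.0, 3.0], [523.0, -248.0, 11.0]]
top green_tray 0.8 [262. 188.] 3816 [[333.0, 241.0, -3.0], [421.0, 324.0, 2.0], [511.0, 406.0, 11.0]]
top red_tray 0.63 [252. 408.] 3549 [[346.0, -407.0, -2.0], [432.0, -329.0, 3.0], [522.0, -248.0, 11.0]]
top clamp 0.76 [169. 436.] 109 [[665.0, -435.0, 4.0], [689.0, -413.0, 14.0], [713.0, -377.0, 19.0]]
top barb 0.61 [192. 307.] 614 [[591.0, -73.0, 0.0], [621.0, -22.0, 31
[... 905 characters left out ...]
22.0, 326.0, 5.0], [512.0, 410.0, 14.0]]
side red_tray 0.61 [226. 214.] 2702 [[341.0, -407.0, -1.0], [435.0, -329.0, 5.0], [526.0, -246.0, 13.0]]
side red_tray 0.39 [209. 326.] 536 [[593.0, -77.0, 6.0], [631.0, -32.0, 32.0], [659.0, 28.0, 47.0]]
side clamp 0.71 [301. 241.] 249 [[661.0, -439.0, -0.0], [682.0, -408.0, 14.0], [713.0, -377.0, 21.0]]
side barb 0.65 [243. 260.] 74 [[565.0, -297.0, 2.0], [577.0, -272.0, 14.0], [585.0, -257.0, 24.0]]
side pen 0.58 [160. 390.] 127 [[578.0, 236.0, 0.0], [591.0, 296.0, 13.0], [600.0, 349.0, 20.0]]
1.0 [[ 9.13200485e-01  4.07510581e-01 -1.29051718e-05]
 [ 4.07510581e-01 -9.13200485e-01  7.70466889e-06]
 [-8.64527501e-06 -1.22949014e-05 -1.00000000e+00]]
```

```bash
python3 - <<'E'
from h import *
im=cv2.imread("pics/top.png"); cv2.imwrite("pics/topc.png",cv2.resize(im[90:330,140:460],None,fx=2.5,fy=2.5,interpolation=3))
W=np.load("top.npy")
def M(k,i=0): return env.masks_of("top",k)[i]["region"]
env.get_image("top")
for k,zl,zh in(("blue_casting",30,60),("orange_casting",25,70),("bridge",62,90),("green_tray",-5,20),("red_tray",-5,20),("gauge",3,18)):
    for r in env.masks_of("top",k)[:2]:
        print(k,r["score"],rect(W,cv2.erode(r["region"].astype(np.uint8),np.ones((2,2)))>0,zl,zh))
for k in("blue_casting_mid","orange_casting_mid"):
    for r in env.spot_in("top",k)[:2]: print(k,r)
m=M("bridge"); z=W[m][:,2]; print(np.histogram(z,bins=range(50,90,2)))
E
```

```text
blue_casting 0.86 (((446.9916687011719, 74.3085708618164), (101.96858215332031, 39.24681091308594), 80.9841537475586), array([446.2,  75.1,  40.2]), 469)
blue_casting 0.34 (((412.9569396972656, 72.59004211425781), (163.58633422851562, 40.6006965637207), 51.70808792114258), array([469.6, 125.2,  37.1]), 5)
orange_casting 0.9 (((798.4959106445312, 77.62359619140625), (143.24966430664062, 58.11807632446289), 12.636500358581543), array([792.7,  77.3,  41.9]), 898)
orange_casting 0.88 (((622.57568359375, -27.399940490722656), (43.45246887207031, 104.450439453125), 21.599407196044922), array([622. , -27.8,  32. ]), 495)
bridge 0.67 (((434.3923034667969, -22.528236389160156), (14.749411582946777, 140.1668243408203), 82.37105560302734), array([436.3, -22.3,  70.6]), 224)
green_tray 0.84 (((418.7075500488281, 320.81329345703125), (186.20848083496094, 166.81101989746094), 7.724527359008789), array([418.2, 322. ,   2.1]), 3546)
green_tray 0.56 (((573.5700073242188, -277.9412841796875), (38.2823371887207, 5.890132427215576), 89.52375030517578), array([ 573.7, -274.7,   14.5]), 26)
red_tray 0.7 (((433.6527099609375, -327.56103515625), (166.2639617919922, 186.15325927734375), 84.80924987792969), array([ 432. , -329.6,    2.4]), 3282)
gauge 0.57 (((432.9504089355469, -22.76824951171875), (327.1329345703125, 146.902587890625), 81.90669250488281), array([424.9, -51.4,   7.7]), 4284)
blue_casting_mid {'centre': [247.8, 271.3], 'score': 0.68}
orange_casting_mid {'centre': [259.1, 316.3], 'score': 0.66}
orange_casting_mid {'centre': [187.9, 305.5], 'score': 0.57}
(array([ 0,  0,  0,  0,  0,  0,  1, 16, 39, 63, 54, 43, 23, 22,  6,  0,  0,
        0,  0]), array([50, 52, 54, 56, 58, 60, 62, 64, 66, 68, 70, 72, 74, 76, 78, 80, 82,
       84, 86, 88]))
```

View pics/topc.png

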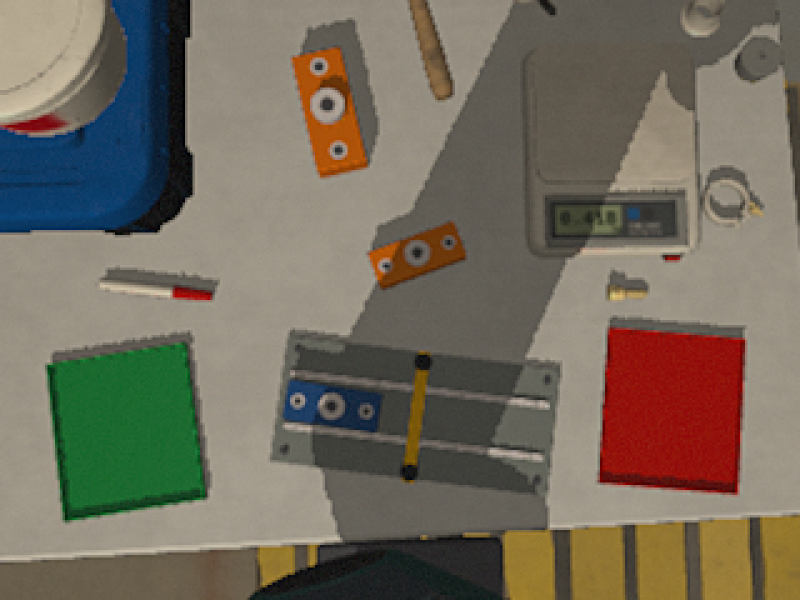

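The two orange castings in the crop are at about (330,110) and (417,252). The first is 143×58 mm and is the larger look-alike. The second is 104×43 mm at world (622,-27), so it is the one to use. Blue lies on the left half of the gauge at crop (332,405). The bar is at (415,415), the green tray on the left and the red tray on the right. I'll go behind blue first.

Request:
send_rows(increments=[{"delta_pos": [34.4, -34.3, 0], "turn": [0, 0, 0], "gripper": -1}, {"delta_pos": [34.4, -34.3, 0], "turn": [0, 0, 0], "gripper": -1}, {"delta_pos": [34.4, -34.3, 0], "turn": [0, 0, 0], "gripper": -1}, {"delta_pos": [34.4, -34.3, 0], "turn": [0, 0, 0], "gripper": -1}, {"delta_pos": [34.4, -34.3, 0], "turn": [0, 0, 0], "gripper": -1}, {"delta_pos": [34.4, -34.3, 0], "turn": [0, 0, 0], "gripper": -1}, {"delta_pos": [34.4, -34.3, 0], "turn": [0, 0, 0], "gripper": -1}, {"delta_pos": [34.4, -34.3, 0], "turn": [0, 0, 0], "gripper": -1}, {"delta_pos": [34.4, -34.3, 0], "turn": [0, 0, 0], "gripper": -1}, {"delta_pos": [34.4, -34.3, 0], "turn": [0, 0, 0], "gripper": -1}])

```text
clock: 2.75
ee_pos: [388.7, -24.4, 231.5]
orientation: [[0.913, 0.408, 0.001], [0.408, -0.913, -0.0], [0.001, 0.0, -1.0]]
force: [0.4, -0.6, -0.2]
gripper_width: -0.004
grasp_force: 0.0
```

Request:
send_rows(increments=[{"delta_pos": [34.4, -34.3, 0], "turn": [0, 0, 0], "gripper": -1}, {"delta_pos": [34.4, -34.3, 0], "turn": [0, 0, 0], "gripper": -1}, {"delta_pos": [34.4, -34.3, 0], "turn": [0, 0, 0], "gripper": -1}, {"delta_pos": [34.4, -34.3, 0], "turn": [0, 0, 0], "gripper": -1}, {"delta_pos": [0, 0, 0], "turn": [0, 0, -9.6], "gripper": -1}, {"delta_pos": [0, 0, 0], "turn": [0, 0, -9.6], "gripper": -1}, {"delta_pos": [0, 0, 0], "turn": [0, 0, -9.6], "gripper": -1}, {"delta_pos": [0, 0, 0], "turn": [0, 0, -9.6], "gripper": -1}, {"delta_pos": [0, 0, 0], "turn": [0, 0, -9.6], "gripper": -1}, {"delta_pos": [0, 0, 0], "turn": [0, 0, -9.8], "gripper": -1}])

```text
clock: 4.0
ee_pos: [458.0, 155.4, 231.3]
orientation: [[0.136, 0.991, 0.0], [0.991, -0.136, 0.0], [0.0, 0.0, -1.0]]
force: [0.6, 0.2, 0.3]
gripper_width: 0.001
grasp_force: 0.0
```

```bash
python3 - <<'E'
from h import *
im,d=env.get_image("wrist"); cv2.imwrite("pics/w1.png",im[...,::-1]); W=cloud("wrist",d)
for k,zl,zh in(("blue_casting",25,37),("blue_casting",37,60),("blue_casting",44,60),("bridge",62,90),("gauge",3,10),("green_tray",-5,20)):
    for r in env.masks_of("wrist",k)[:1]:
        print(k,round(r["score"],2),rect(W,cv2.erode(r["region"].astype(np.uint8),np.ones((5,5)))>0,zl,zh))
E
```

```text
blue_casting 0.78 (((455.9758605957031, 131.9647979736328), (1.015425205230713, 36.93485641479492), 81.1524887084961), array([456. , 131.7,  31.3]), 81)
blue_casting 0.78 (((451.2804260253906, 102.76229858398438), (59.5717887878418, 40.511837005615234), 81.55718231201172), array([451.1, 106.7,  40.9]), 1344)
blue_casting 0.78 (((448.3511047363281, 87.85633850097656), (13.256081581115723, 28.699121475219727), 83.68407440185547), array([448.3,  87.1,  48.4]), 163)
gauge 0.76 (((438.8134460449219, 9.986297607421875), (267.323486328125, 143.64559936523438), 82.34962463378906), array([440.2,  80.9,   8.5]), 5031)
green_tray 0.67 (((420.76116943359375, 311.53668212890625), (182.19105529785156, 138.3831787109375), 8.364913940429688), array([412.5, 303.7,   3.7]), 16935)
```

View pics/w1.png

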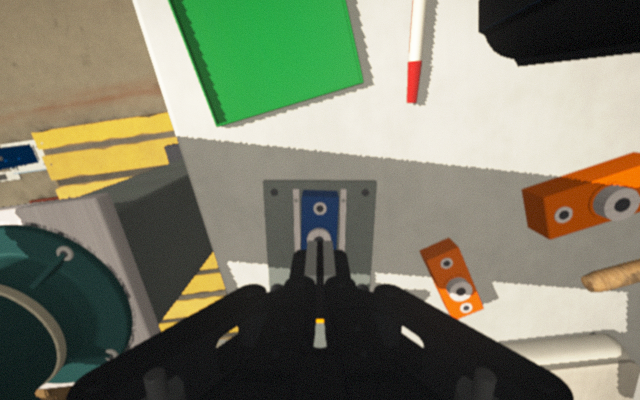

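The wrist view shows blue at (320,215), lying between the rails in line with the tool, with the lane running along image rows. I'll go down behind it and push.

Request:
send_rows(increments=[{"delta_pos": [0, 0, 50], "turn": [0, 0, 0], "gripper": -1}, {"delta_pos": [0, 0, 50], "turn": [0, 0, 0], "gripper": -1}, {"delta_pos": [0, 0, 50], "turn": [0, 0, 0], "gripper": -1}, {"delta_pos": [0, 0, 40], "turn": [0, 0, 0], "gripper": -1}, {"delta_pos": [0, 0, 21], "turn": [0, 0, 0], "gripper": -1}, {"delta_pos": [0, 0, 0], "turn": [0, 0, 0], "gripper": -1}, {"delta_pos": [-7, 0, 0], "turn": [0, 0, 0], "gripper": -1}, {"delta_pos": [-7, 0, 0], "turn": [0, 0, 0], "gripper": -1}, {"delta_pos": [-7, 0, 0], "turn": [0, 0, 0], "gripper": -1}])

```text
clock: 5.48
ee_pos: [455.8, 134.6, 21.2]
orientation: [[0.142, 0.99, 0.002], [0.99, -0.142, 0.001], [0.002, 0.002, -1.0]]
force: [0.1, 5.3, 5.3]
gripper_width: -0.004
grasp_force: 3.1
```

Request:
send_rows(increments=[{"delta_pos": [-7, 0, 0], "turn": [0, 0, 0], "gripper": -1}, {"delta_pos": [-7, 0, 0], "turn": [0, 0, 0], "gripper": -1}, {"delta_pos": [-7, 0, 0], "turn": [0, 0, 0], "gripper": -1}, {"delta_pos": [-7, 0, 0], "turn": [0, 0, 0], "gripper": -1}, {"delta_pos": [-7, 0, 0], "turn": [0, 0, 0], "gripper": -1}, {"delta_pos": [-7, 0, 0], "turn": [0, 0, 0], "gripper": -1}, {"delta_pos": [-7, 0, 0], "turn": [0, 0, 0], "gripper": -1}])

```text
clock: 6.35
ee_pos: [448.9, 86.1, 21.1]
orientation: [[0.142, 0.99, 0.002], [0.99, -0.142, 0.001], [0.002, 0.002, -1.0]]
force: [1.8, 6.0, 6.0]
gripper_width: -0.002
grasp_force: 3.2
```

Request:
send_rows(increments=[{"delta_pos": [-4, 0, 0], "turn": [0, 0, 0], "gripper": -1}, {"delta_pos": [-4, 0, 0], "turn": [0, 0, 0], "gripper": -1}, {"delta_pos": [-4, 0, 0], "turn": [0, 0, 0], "gripper": -1}, {"delta_pos": [-2, 0, 0], "turn": [0, 0, 0], "gripper": -1}, {"delta_pos": [-2, 0, 0], "turn": [0, 0, 0], "gripper": -1}])

```text
clock: 6.98
ee_pos: [446.5, 70.3, 21.1]
orientation: [[0.142, 0.99, 0.002], [0.99, -0.142, 0.001], [0.002, 0.002, -1.0]]
force: [0.5, 6.0, 5.5]
gripper_width: 0.007
grasp_force: 3.1
```

Request:
send_rows(increments=[{"delta_pos": [-1.5, 0, 0], "turn": [0, 0, 0], "gripper": -1}, {"delta_pos": [-1.5, 0, 0], "turn": [0, 0, 0], "gripper": -1}])

```text
clock: 7.22
ee_pos: [446.1, 67.4, 21.1]
orientation: [[0.142, 0.99, 0.002], [0.99, -0.142, 0.001], [0.002, 0.002, -1.0]]
force: [0.5, 5.8, 5.4]
gripper_width: -0.001
grasp_force: 3.2
```

Request:
send_rows(increments=[{"delta_pos": [-1.5, 0, 0], "turn": [0, 0, 0], "gripper": -1}, {"delta_pos": [-1.5, 0, 0], "turn": [0, 0, 0], "gripper": -1}])

```text
clock: 7.48
ee_pos: [445.7, 64.4, 21.0]
orientation: [[0.142, 0.99, 0.002], [0.99, -0.142, 0.001], [0.002, 0.002, -1.0]]
force: [1.7, 5.8, 5.6]
gripper_width: 0.002
grasp_force: 3.2
```

Request:
send_rows(increments=[{"delta_pos": [-1.5, 0, 0], "turn": [0, 0, 0], "gripper": -1}, {"delta_pos": [-1, 0, 0], "turn": [0, 0, 0], "gripper": -1}])

```text
clock: 7.72
ee_pos: [445.3, 61.9, 21.0]
orientation: [[0.142, 0.99, 0.002], [0.99, -0.142, 0.001], [0.002, 0.002, -1.0]]
force: [1.4, 6.2, 6.3]
gripper_width: 0.001
grasp_force: 3.2
```

Request:
send_rows(increments=[{"delta_pos": [-1, 0, 0], "turn": [0, 0, 0], "gripper": -1}, {"delta_pos": [-1, 0, 0], "turn": [0, 0, 0], "gripper": -1}, {"delta_pos": [-1, 0, 0], "turn": [0, 0, 0], "gripper": -1}])

```text
clock: 8.1
ee_pos: [444.9, 59.0, 21.0]
orientation: [[0.142, 0.99, 0.002], [0.99, -0.142, 0.001], [0.002, 0.002, -1.0]]
force: [0.5, 5.4, 5.2]
gripper_width: 0.003
grasp_force: 3.2
```

Request:
send_rows(increments=[{"delta_pos": [-1.5, 0, 0], "turn": [0, 0, 0], "gripper": -1}, {"delta_pos": [-1.5, 0, 0], "turn": [0, 0, 0], "gripper": -1}, {"delta_pos": [-1.5, 0, 0], "turn": [0, 0, 0], "gripper": -1}])

```text
clock: 8.48
ee_pos: [444.2, 54.5, 21.0]
orientation: [[0.142, 0.99, 0.002], [0.99, -0.142, 0.001], [0.002, 0.002, -1.0]]
force: [0.6, 6.0, 5.9]
gripper_width: 0.003
grasp_force: 3.2
```

```bash
python3 - <<'E'
from h import *
im,d=env.get_image("side"); W=cloud("side",d)
for k in("blue_casting","bridge"):
    r=env.masks_of("side",k)[0]; m=r["region"]; p=W[m]; print(k,round(r["score"],2),np.percentile(p,[3,50,97],axis=0).round(1).tolist())
cv2.imwrite("pics/s2.png",cv2.resize(im[120:230,220:400,::-1],None,fx=4,fy=4,interpolation=3))
E
```

```text
blue_casting 0.65 [[408.7, -65.8, 10.0], [443.8, -30.1, 38.8], [464.0, 38.9, 46.9]]
bridge 0.72 [[371.7, -35.6, 56.1], [441.4, -21.9, 70.3], [503.9, -8.6, 79.8]]
```

View pics/s2.png

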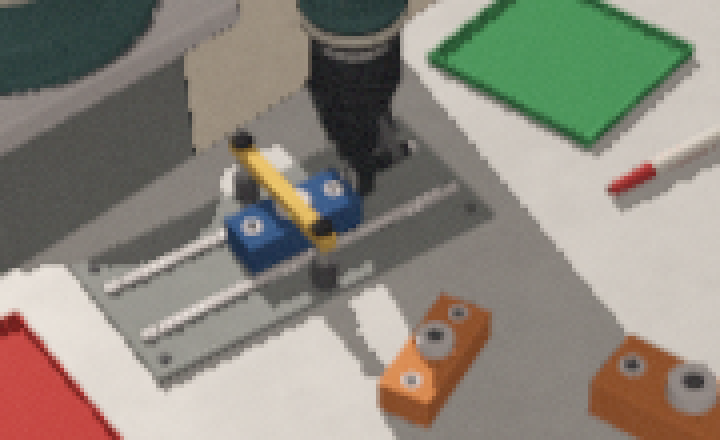

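The side view shows blue under the bar at (290,215), with its boss already beneath the bar and no rise in force, so it passes. I'll push it on.

Request:
send_rows(increments=[{"delta_pos": [-4, 0, 0], "turn": [0, 0, 0], "gripper": -1}, {"delta_pos": [-5, 0, 0], "turn": [0, 0, 0], "gripper": -1}, {"delta_pos": [-5, 0, 0], "turn": [0, 0, 0], "gripper": -1}, {"delta_pos": [-5, 0, 0], "turn": [0, 0, 0], "gripper": -1}, {"delta_pos": [-5, 0, 0], "turn": [0, 0, 0], "gripper": -1}])

```text
clock: 9.25
ee_pos: [440.7, 30.7, 20.9]
orientation: [[0.142, 0.99, 0.002], [0.99, -0.142, 0.001], [0.001, 0.001, -1.0]]
force: [1.8, 6.0, 6.3]
gripper_width: 0.001
grasp_force: 3.3
```

Request:
send_rows(increments=[{"delta_pos": [-5, 0, 0], "turn": [0, 0, 0], "gripper": -1}, {"delta_pos": [-5, 0, 0], "turn": [0, 0, 0], "gripper": -1}, {"delta_pos": [-5, 0, 0], "turn": [0, 0, 0], "gripper": -1}, {"delta_pos": [-5, 0, 0], "turn": [0, 0, 0], "gripper": -1}, {"delta_pos": [-5, 0, 0], "turn": [0, 0, 0], "gripper": -1}, {"delta_pos": [0, 0, 0], "turn": [0, 0, 0], "gripper": -1}])

```text
clock: 10.0
ee_pos: [436.8, 5.4, 20.7]
orientation: [[0.142, 0.99, 0.001], [0.99, -0.142, -0.0], [-0.0, 0.001, -1.0]]
force: [-0.0, -0.4, -0.4]
gripper_width: -0.001
grasp_force: 0.1
```

```bash
python3 - <<'E'
from h import *
for n in("side","top"):
    im,d=env.get_image(n); W=cloud(n,d)
    r=env.masks_of(n,"blue_casting")[0]; m=r["region"]; p=W[m]; print(round(r["score"],2),np.percentile(p,[3,50,97],axis=0).round(1).tolist(),rect(W,m,28,65))
    for r in env.spot_in(n,"blue_casting_mid")[:1]:
        v,u=np.int32(r["centre"]); print(r,W[v,u])
E
```

```text
0.95 [[401.6, -114.9, 13.0], [437.8, -71.0, 39.3], [455.2, -21.0, 50.4]] (((427.5843811035156, -65.40423583984375), (102.97603607177734, 55.979461669921875), 82.74992370605469), array([434.1, -70.6,  40.8]), 370)
{'centre': [182.2, 279.4], 'score': 0.59} [444.49217918 -76.37423163  43.30098571]
0.81 [[399.7, -114.3, 10.1], [422.9, -94.1, 39.4], [445.9, -57.0, 473.2]] (((423.63970947265625, -94.69245910644531), (41.69550323486328, 46.28007507324219), 81.24684143066406), array([422.9, -94.6,  39.4]), 223)
{'centre': [254.9, 331.6], 'score': 0.78} [437.33557727 -91.84366662  42.39954393]
```

Request:
send_rows(increments=[{"delta_pos": [15, 0, 0], "turn": [0, 0, 0], "gripper": -1}, {"delta_pos": [0, 0, -50], "turn": [0, 0, 0], "gripper": -1}, {"delta_pos": [0, 0, -50], "turn": [0, 0, 0], "gripper": -1}, {"delta_pos": [-46, 0, 0], "turn": [0, 0, 0], "gripper": 1}, {"delta_pos": [-47, 0, 0], "turn": [0, 0, 0], "gripper": 1}, {"delta_pos": [0, 0, 0], "turn": [0, 0, 0], "gripper": 1}, {"delta_pos": [0, 0, 0], "turn": [0, 0, 0], "gripper": 1}, {"delta_pos": [0, 0, 0], "turn": [0, 0, 0], "gripper": 1}])

```text
clock: 11.3
ee_pos: [425.7, -70.3, 120.2]
orientation: [[0.14, 0.99, -0.0], [0.99, -0.14, 0.0], [0.0, -0.0, -1.0]]
force: [0.3, -0.1, -0.1]
gripper_width: 1.001
grasp_force: 0.0
```

Request:
send_rows(increments=[{"delta_pos": [0, 0, 40], "turn": [0, 0, 0], "gripper": 1}, {"delta_pos": [0, 0, 40], "turn": [0, 0, 0], "gripper": 1}, {"delta_pos": [0, 0, 20], "turn": [0, 0, 0], "gripper": 1}, {"delta_pos": [0, 0, 7], "turn": [0, 0, 0], "gripper": 1}, {"delta_pos": [0, 0, 0], "turn": [0, 0, 0], "gripper": 1}])

```text
clock: 11.92
ee_pos: [425.7, -70.9, 13.4]
orientation: [[0.141, 0.99, -0.0], [0.99, -0.141, 0.0], [0.0, -0.0, -1.0]]
force: [0.0, 0.4, 0.1]
gripper_width: 1.002
grasp_force: 0.0
```

Request:
send_rows(force=50, increments=[{"delta_pos": [0, 0, 0], "turn": [0, 0, 0], "gripper": -1}, {"delta_pos": [0, 0, 0], "turn": [0, 0, 0], "gripper": -1}, {"delta_pos": [0, 0, 0], "turn": [0, 0, 0], "gripper": -1}, {"delta_pos": [0, 0, 0], "turn": [0, 0, 0], "gripper": -1}, {"delta_pos": [0, 0, 0], "turn": [0, 0, 0], "gripper": -1}])

```text
clock: 12.55
ee_pos: [425.9, -71.4, 14.0]
orientation: [[0.142, 0.99, 0.001], [0.99, -0.142, -0.0], [-0.0, 0.001, -1.0]]
force: [-2.0, 1.5, 10.3]
gripper_width: 0.531
grasp_force: 50.7
```

Request:
send_rows(increments=[{"delta_pos": [-8, 0, 0], "turn": [0, 0, 0], "gripper": -1}, {"delta_pos": [-12, 0, 0], "turn": [0, 0, 0], "gripper": -1}, {"delta_pos": [-12, 0, 0], "turn": [0, 0, 0], "gripper": -1}, {"delta_pos": [-12, 0, 0], "turn": [0, 0, 0], "gripper": -1}, {"delta_pos": [-11, 0, 0], "turn": [0, 0, 0], "gripper": -1}, {"delta_pos": [0, 0, -10], "turn": [0, 0, 0], "gripper": -1}, {"delta_pos": [0, 0, -30], "turn": [0, 0, 0], "gripper": -1}, {"delta_pos": [0, 0, -40], "turn": [0, 0, 0], "gripper": -1}, {"delta_pos": [0, 0, -30], "turn": [0, 0, 0], "gripper": -1}, {"delta_pos": [0, 0, 0], "turn": [0, 0, 0], "gripper": -1}])

```text
clock: 13.8
ee_pos: [418.6, -126.0, 125.1]
orientation: [[0.142, 0.99, 0.003], [0.99, -0.142, -0.002], [-0.001, 0.003, -1.0]]
force: [-0.1, 0.8, -5.5]
gripper_width: 0.53
grasp_force: 53.4
```

Request:
send_rows(increments=[{"delta_pos": [46.6, -11.2, 0], "turn": [0, 0, 0], "gripper": -1}, {"delta_pos": [46.6, -11.2, 0], "turn": [0, 0, 0], "gripper": -1}, {"delta_pos": [46.6, -11.2, 0], "turn": [0, 0, 0], "gripper": -1}, {"delta_pos": [46.6, -11.2, 0], "turn": [0, 0, 0], "gripper": -1}, {"delta_pos": [46.6, -11.2, 0], "turn": [0, 0, 0], "gripper": -1}, {"delta_pos": [46.6, -11.2, 0], "turn": [0, 0, 0], "gripper": -1}, {"delta_pos": [46.6, -11.2, 0], "turn": [0, 0, 0], "gripper": -1}, {"delta_pos": [46.6, -11.2, 0], "turn": [0, 0, -5], "gripper": -1}, {"delta_pos": [46.6, -11.2, 0], "turn": [0, 0, -6], "gripper": -1}, {"delta_pos": [0, 0, 0], "turn": [0, 0, -5], "gripper": -1}])

```text
clock: 15.05
ee_pos: [371.8, 305.4, 121.9]
orientation: [[-0.143, 0.99, -0.002], [0.99, 0.143, -0.001], [-0.0, -0.002, -1.0]]
force: [0.1, -0.7, -4.5]
gripper_width: 0.525
grasp_force: 53.4
```

```bash
python3 - <<'E'
from h import *
im,d=env.get_image("top"); W=cloud("top",d)
for k,a in(("green_tray",(-5,20)),("blue_casting",(110,160))):
    r=env.masks_of("top",k)[0]; print(k,round(r["score"],2),rect(W,r["region"],*a))
im,d=env.get_image("side"); cv2.imwrite("pics/s3.png",cv2.resize(im[40:240,260:460,::-1],None,fx=3,fy=3,interpolation=3))
print(env.sense()["ee_pos"],env.sense()["orientation"])
E
```

```text
green_tray 0.97 (((421.23248291015625, 325.02935791015625), (188.59083557128906, 174.93650817871094), 7.586753845214844), array([447.5, 302.6,   2.3]), 2623)
blue_casting 0.85 (((375.49664306640625, 280.9960632324219), (48.1575813293457, 41.728668212890625), 7.517373561859131), array([376.9, 277.8, 146.6]), 337)
[372.75886814 302.68247665 122.48527648] [[-1.34408945e-01  9.90925169e-01 -1.24299469e-03]
 [ 9.90925693e-01  1.34407904e-01 -8.87133690e-04]
 [-7.12014791e-04 -1.35095408e-03 -9.99998834e-01]]
```

View pics/s3.png

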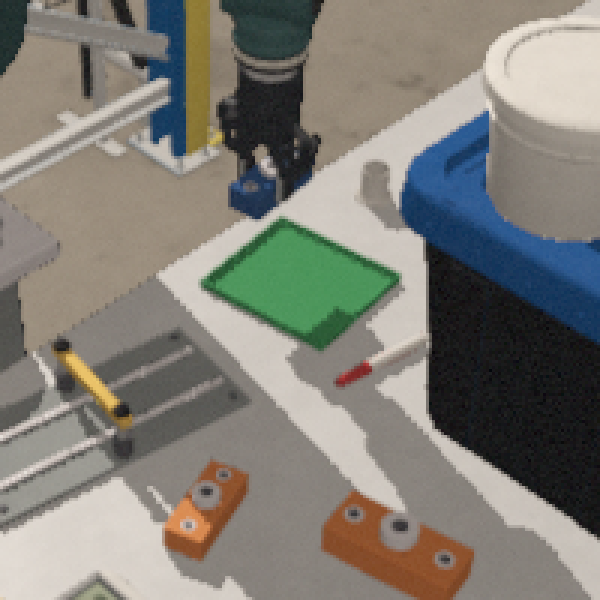

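The side view shows blue held level at (280,190), over the near side of the green tray. I'll lower it.

Request:
send_rows(increments=[{"delta_pos": [0, 6, 40], "turn": [0, 0, 0], "gripper": -1}, {"delta_pos": [0, 0, 40], "turn": [0, 0, 0], "gripper": -1}, {"delta_pos": [0, 0, 20], "turn": [0, 0, 0], "gripper": -1}, {"delta_pos": [0, 0, 8], "turn": [0, 0, 0], "gripper": -1}, {"delta_pos": [0, 0, 3], "turn": [0, 0, 0], "gripper": -1}, {"delta_pos": [0, 0, 0], "turn": [0, 0, 0], "gripper": -1}])

```text
clock: 16.0
ee_pos: [379.6, 304.0, 12.8]
orientation: [[-0.136, 0.991, 0.001], [0.991, 0.136, 0.0], [0.0, 0.001, -1.0]]
force: [0.2, 0.7, -3.7]
gripper_width: 0.531
grasp_force: 53.1
```

Request:
send_rows(increments=[{"delta_pos": [0, 0, 2], "turn": [0, 0, 0], "gripper": -1}, {"delta_pos": [0, 0, 1.5], "turn": [0, 0, 0], "gripper": -1}, {"delta_pos": [0, 0, 0], "turn": [0, 0, 0], "gripper": -1}])

```text
clock: 16.38
ee_pos: [379.4, 304.1, 9.0]
orientation: [[-0.137, 0.991, 0.001], [0.991, 0.137, 0.0], [0.0, 0.001, -1.0]]
force: [-0.1, -0.5, 0.4]
gripper_width: 0.528
grasp_force: 53.8
```

Request:
send_rows(increments=[{"delta_pos": [0, 0, 0], "turn": [0, 0, 0], "gripper": 0.46}, {"delta_pos": [0, 0, 0], "turn": [0, 0, 0], "gripper": 0.46}, {"delta_pos": [0, 0, 0], "turn": [0, 0, 0], "gripper": 0.46}, {"delta_pos": [0, 0, -20], "turn": [0, 0, 0], "gripper": 0.46}, {"delta_pos": [0, 0, -40], "turn": [0, 0, 0], "gripper": 0.46}, {"delta_pos": [0, 0, -45], "turn": [0, 0, 0], "gripper": 0.46}, {"delta_pos": [0, 0, -45], "turn": [0, 0, 0], "gripper": 0.46}])

```text
clock: 17.25
ee_pos: [379.1, 303.8, 160.3]
orientation: [[-0.137, 0.991, 0.0], [0.991, 0.137, 0.0], [0.0, 0.0, -1.0]]
force: [0.8, 1.3, 0.1]
gripper_width: 0.728
grasp_force: 0.0
```

Request:
send_rows(increments=[{"delta_pos": [-45.2, 24.4, 0], "turn": [0, 0, 0], "gripper": 1}, {"delta_pos": [-45.2, 24.4, 0], "turn": [0, 0, 0], "gripper": 1}, {"delta_pos": [-45.2, 24.4, 0], "turn": [0, 0, 0], "gripper": 1}, {"delta_pos": [-45.2, 24.4, 0], "turn": [0, 0, 0], "gripper": 1}, {"delta_pos": [-45.2, 24.4, 0], "turn": [0, 0, 0], "gripper": 1}, {"delta_pos": [-45.2, 24.4, 0], "turn": [0, 0, 0], "gripper": 1}, {"delta_pos": [-45.2, 24.4, 0], "turn": [0, 0, 0], "gripper": 1}, {"delta_pos": [-45.2, 24.4, 0], "turn": [0, 0, -4.7], "gripper": 1}, {"delta_pos": [0, 0, 0], "turn": [0, 0, -9], "gripper": 1}, {"delta_pos": [0, 0, 0], "turn": [0, 0, 0], "gripper": 1}])

```text
clock: 18.5
ee_pos: [622.0, -28.0, 158.4]
orientation: [[-0.366, 0.931, -0.001], [0.931, 0.366, 0.0], [0.0, -0.0, -1.0]]
force: [-0.1, 0.6, -0.3]
gripper_width: 0.999
grasp_force: 0.0
```

```bash
python3 - <<'E'
from h import *
for n in("top","side"):
    im,d=env.get_image(n); W=cloud(n,d)
    r=env.masks_of(n,"blue_casting")[0]; print(n,round(r["score"],2),rect(W,r["region"],15,60),np.percentile(W[r["region"]],[3,50,97],axis=0).round(1).tolist())
    if n=="top": cv2.imwrite("pics/t4.png",cv2.resize(im[160:300,140:340,::-1],None,fx=4,fy=4,interpolation=3))
im,d=env.get_image("wrist"); W=cloud("wrist",d)
for r in env.masks_of("wrist","orange_casting")[:3]:
    m=r["region"]; print(round(r["score"],2),r["centre"],rect(W,m,22,36),rect(W,m,37,60))
    for k in env.masks_of("wrist","orange_casting_mid")[:0]: pass
cv2.imwrite("pics/w4.png",im[...,::-1]); print(env.sense()["ee_pos"])
E
```

```text
top 0.6 (((379.1626892089844, 314.3692932128906), (45.94769287109375, 111.24076843261719), 7.7765679359436035), array([379.5, 309.9,  34.5]), 642) [[356.4, 259.1, 15.8], [380.0, 308.6, 34.4], [404.8, 365.7, 44.5]]
side 0.73 (((379.750244140625, 327.6546936035156), (53.818790435791016, 141.99386596679688), 12.104788780212402), array([390.3, 314.1,  35.8]), 298) [[337.6, 260.5, 6.4], [392.1, 314.9, 34.8], [409.2, 386.6, 48.7]]
0.76 [152.7, 534.4] (((728.6668090820312, 64.93983459472656), (3.4047858715057373, 60.128719329833984), 11.945535659790039), array([728.2,  66.3,  29.2]), 474) (((798.80859375, 80.3675308227539), (145.93734741210938, 60.63655471801758), 12.738485336303711), array([783. ,  80.3,  43.2]), 9518)
0.62 [181.5, 320.8] (((623.4495849609375, -22.98896026611328), (46.01751708984375, 109.63184356689453), 20.130435943603516), array([621. ,  -9.6,  32.7]), 4287) (((623.3432006835938, -23.026453018188477), (28.99285125732422, 29.631492614746094), 23.140377044677734), array([622.9, -22.3,  45.7]), 846)
[621.94336761 -27.26154869 158.94851288]
```

View pics/t4.png

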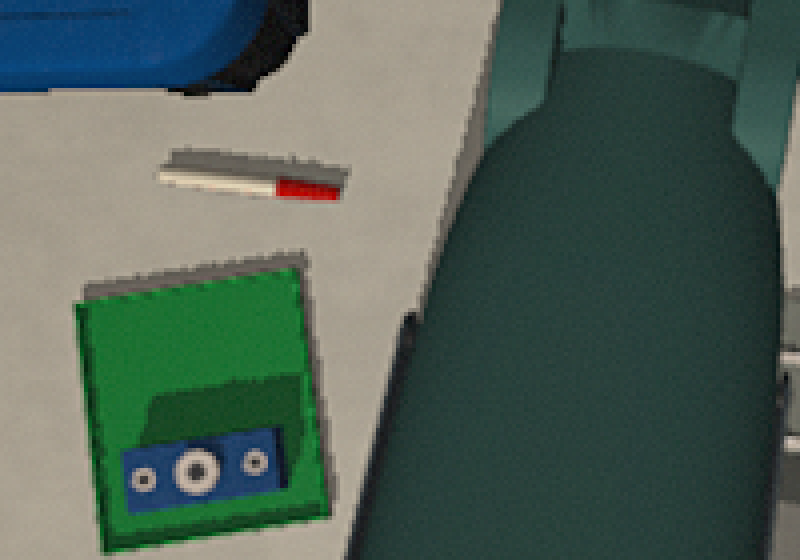

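View pics/w4.png

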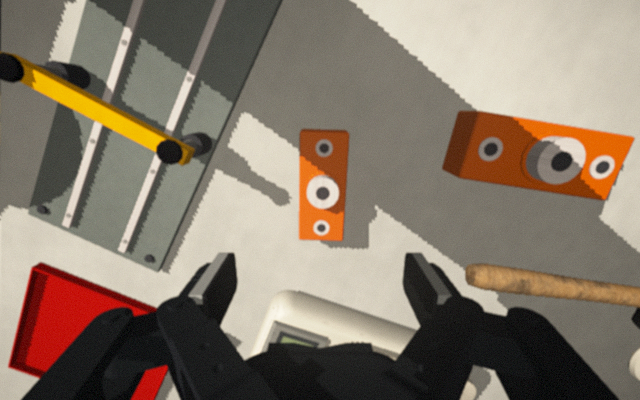

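The top view shows blue lying flat in the green tray at (205,470). The wrist view shows the small orange at (322,185), aligned with the fingers, and the larger look-alike at (545,155). I'll grasp the small one.

Request:
send_rows(increments=[{"delta_pos": [3.5, 3, 40], "turn": [0, 0, 1.4], "gripper": 1}, {"delta_pos": [0, 0, 40], "turn": [0, 0, 0], "gripper": 1}, {"delta_pos": [0, 0, 40], "turn": [0, 0, 0], "gripper": 1}, {"delta_pos": [0, 0, 24], "turn": [0, 0, 0], "gripper": 1}, {"delta_pos": [0, 0, 9], "turn": [0, 0, 0], "gripper": 1}, {"delta_pos": [0, 0, 0], "turn": [0, 0, 0], "gripper": 1}])

```text
clock: 19.65
ee_pos: [623.6, -23.2, 6.0]
orientation: [[-0.344, 0.939, -0.0], [0.939, 0.344, 0.0], [0.0, -0.0, -1.0]]
force: [-0.5, -0.1, 0.9]
gripper_width: 1.0
grasp_force: 0.0
```

Request:
send_rows(force=50, increments=[{"delta_pos": [0, 0, 0], "turn": [0, 0, 0], "gripper": -1}, {"delta_pos": [0, 0, 0], "turn": [0, 0, 0], "gripper": -1}, {"delta_pos": [0, 0, 0], "turn": [0, 0, 0], "gripper": -1}, {"delta_pos": [0, 0, 0], "turn": [0, 0, 0], "gripper": -1}, {"delta_pos": [0, 0, 0], "turn": [0, 0, 0], "gripper": -1}])

```text
clock: 20.27
ee_pos: [623.9, -23.3, 6.8]
orientation: [[-0.344, 0.939, 0.001], [0.939, 0.344, -0.0], [-0.001, 0.001, -1.0]]
force: [-1.3, -0.1, 6.6]
gripper_width: 0.532
grasp_force: 51.7
```

Request:
send_rows(increments=[{"delta_pos": [0, 0, -20], "turn": [0, 0, 0], "gripper": -1}, {"delta_pos": [0, 0, -40], "turn": [0, 0, 0], "gripper": -1}, {"delta_pos": [0, 0, -40], "turn": [0, 0, 0], "gripper": -1}, {"delta_pos": [0, 0, -40], "turn": [0, 0, 9.4], "gripper": -1}, {"delta_pos": [0, 0, 0], "turn": [0, 0, 9.4], "gripper": -1}, {"delta_pos": [0, 0, 0], "turn": [0, 0, 9.4], "gripper": -1}, {"delta_pos": [0, 0, 0], "turn": [0, 0, 0], "gripper": -1}])

```text
clock: 21.15
ee_pos: [623.2, -23.2, 145.7]
orientation: [[0.139, 0.99, -0.001], [0.99, -0.139, 0.0], [0.0, -0.001, -1.0]]
force: [-0.0, -0.5, -5.0]
gripper_width: 0.529
grasp_force: 53.6
```

Request:
send_rows(increments=[{"delta_pos": [14.4, -37.6, 0], "turn": [0, 0, 0], "gripper": -1}, {"delta_pos": [14.4, -37.6, 0], "turn": [0, 0, 0], "gripper": -1}, {"delta_pos": [14.4, -37.6, 0], "turn": [0, 0, 0], "gripper": -1}, {"delta_pos": [14.4, -37.6, 0], "turn": [0, 0, 0], "gripper": -1}, {"delta_pos": [14.4, -37.6, 0], "turn": [0, 0, 0], "gripper": -1}, {"delta_pos": [0, 0, 40], "turn": [0, 0, 0], "gripper": -1}, {"delta_pos": [0, 0, 40], "turn": [0, 0, 0], "gripper": -1}, {"delta_pos": [0, 0, 30], "turn": [0, 0, 0], "gripper": -1}, {"delta_pos": [0, 0, 0], "turn": [0, 0, 0], "gripper": -1}])

```text
clock: 22.28
ee_pos: [446.0, 74.4, 34.6]
orientation: [[0.137, 0.991, -0.004], [0.991, -0.137, 0.0], [-0.0, -0.004, -1.0]]
force: [0.2, -0.1, -3.7]
gripper_width: 0.529
grasp_force: 54.2
```

```bash
python3 - <<'E'
from h import *
im,d=env.get_image("wrist"); W=cloud("wrist",d); g=cv2.cvtColor(im,cv2.COLOR_RGB2GRAY)
r=env.masks_of("wrist","orange_casting")[0]; print(r["score"],r["centre"],rect(W,r["region"],35,90))
cv2.imwrite("pics/w5.png",im[...,::-1])
E
```

```text
0.63 [242.0, 320.2] (((448.6413269042969, 82.72956848144531), (93.85820007324219, 46.4128532409668), 81.82718658447266), array([449.9,  92.8,  62.1]), 18590)
```

View pics/w5.png

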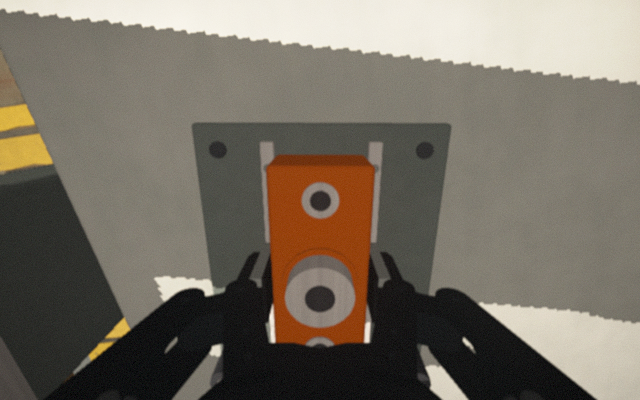

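The wrist view shows orange at column 320, centred between the rails (columns 266 and 376). I'll set it down.

Request:
send_rows(increments=[{"delta_pos": [0, 0, 10], "turn": [0, 0, 0], "gripper": -1}, {"delta_pos": [0, 0, 7], "turn": [0, 0, 0], "gripper": -1}, {"delta_pos": [0, 0, 3], "turn": [0, 0, 0], "gripper": -1}, {"delta_pos": [0, 0, 0], "turn": [0, 0, 0], "gripper": -1}])

```text
clock: 22.88
ee_pos: [447.4, 74.4, 15.7]
orientation: [[0.14, 0.99, -0.0], [0.99, -0.14, 0.0], [-0.0, -0.0, -1.0]]
force: [-0.0, -0.3, -4.7]
gripper_width: 0.529
grasp_force: 54.2
```

Request:
send_rows(increments=[{"delta_pos": [0, 0, 1.5], "turn": [0, 0, 0], "gripper": -1}, {"delta_pos": [0, 0, 0], "turn": [0, 0, 0], "gripper": -1}, {"delta_pos": [0, 0, 0], "turn": [0, 0, 0], "gripper": 0.8}, {"delta_pos": [0, 0, 0], "turn": [0, 0, 0], "gripper": 0.8}, {"delta_pos": [0, 0, 0], "turn": [0, 0, 0], "gripper": 0.8}, {"delta_pos": [0, 0, -35], "turn": [0, 0, 0], "gripper": 0.8}, {"delta_pos": [0, 0, -35], "turn": [0, 0, 0], "gripper": 0.8}, {"delta_pos": [0, 0, -35], "turn": [0, 0, 0], "gripper": 0.8}])

```text
clock: 23.88
ee_pos: [447.4, 74.4, 120.4]
orientation: [[0.14, 0.99, 0.0], [0.99, -0.14, 0.0], [0.0, 0.0, -1.0]]
force: [1.1, -0.4, -0.2]
gripper_width: 0.9
grasp_force: 0.0
```

Request:
send_rows(increments=[{"delta_pos": [42, 0, 0], "turn": [0, 0, 0], "gripper": -1}, {"delta_pos": [42, 0, 0], "turn": [0, 0, 0], "gripper": -1}, {"delta_pos": [0, 0, 0], "turn": [0, 0, 0], "gripper": -1}, {"delta_pos": [0, 0, 0], "turn": [0, 0, 0], "gripper": -1}, {"delta_pos": [0, 0, 40], "turn": [0, 0, 0], "gripper": -1}, {"delta_pos": [0, 0, 40], "turn": [0, 0, 0], "gripper": -1}, {"delta_pos": [0, 0, 18], "turn": [0, 0, 0], "gripper": -1}, {"delta_pos": [0, 0, 0], "turn": [0, 0, 0], "gripper": -1}])

```text
clock: 24.88
ee_pos: [458.3, 156.5, 20.5]
orientation: [[0.141, 0.99, -0.002], [0.99, -0.141, -0.0], [-0.001, -0.002, -1.0]]
force: [-0.4, -0.2, 1.3]
gripper_width: 0.001
grasp_force: 0.0
```

```bash
python3 - <<'E'
from h import *
im,d=env.get_image("side"); W=cloud("side",d)
r=env.masks_of("side","orange_casting"); 
for q in r[:3]: print(round(q["score"],2),np.percentile(W[q["region"]],[3,50,97],axis=0).round(1).tolist())
cv2.imwrite("pics/s6.png",cv2.resize(im[110:240,230:400,::-1],None,fx=4,fy=4,interpolation=3))
E
```

```text
0.73 [[735.4, 39.1, 4.8], [808.6, 66.5, 41.9], [871.5, 116.4, 61.5]]
0.69 [[400.0, 18.9, 7.2], [458.5, 66.1, 39.0], [478.4, 126.2, 56.0]]
0.51 [[353.8, -178.5, 3.8], [439.1, -63.1, 9.7], [515.6, 121.5, 21.7]]
```

View pics/s6.png

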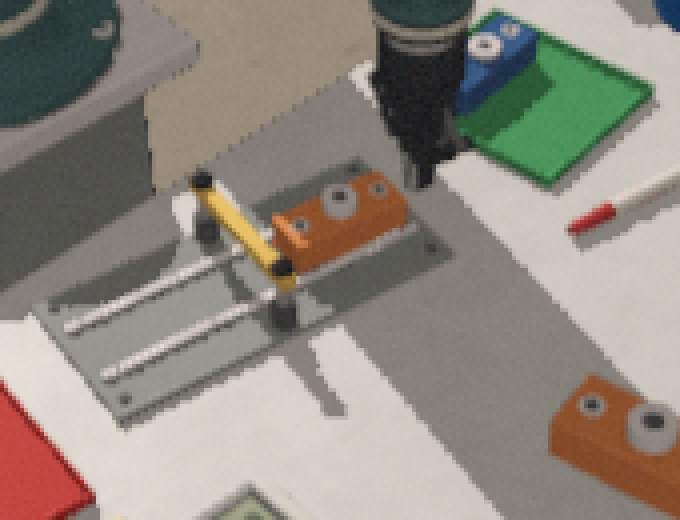

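The side view shows orange lying between the rails on the entry half at (340,220), with the shut fingers behind it at (420,180). I'll push it gently.

Request:
send_rows(increments=[{"delta_pos": [-7, 0, 0], "turn": [0, 0, 0], "gripper": -1}, {"delta_pos": [-7, 0, 0], "turn": [0, 0, 0], "gripper": -1}, {"delta_pos": [-7, 0, 0], "turn": [0, 0, 0], "gripper": -1}, {"delta_pos": [-7, 0, 0], "turn": [0, 0, 0], "gripper": -1}, {"delta_pos": [-7, 0, 0], "turn": [0, 0, 0], "gripper": -1}, {"delta_pos": [-7, 0, 0], "turn": [0, 0, 0], "gripper": -1}, {"delta_pos": [-7, 0, 0], "turn": [0, 0, 0], "gripper": -1}, {"delta_pos": [-7, 0, 0], "turn": [0, 0, 0], "gripper": -1}, {"delta_pos": [-7, 0, 0], "turn": [0, 0, 0], "gripper": -1}, {"delta_pos": [-7, 0, 0], "turn": [0, 0, 0], "gripper": -1}])

```text
clock: 26.22
ee_pos: [449.9, 88.3, 21.7]
orientation: [[0.14, 0.99, 0.001], [0.99, -0.14, 0.001], [0.002, 0.001, -1.0]]
force: [1.2, 5.3, 4.1]
gripper_width: 0.003
grasp_force: 3.0
```

Request:
send_rows(increments=[{"delta_pos": [-4, 0, 0], "turn": [0, 0, 0], "gripper": -1}, {"delta_pos": [-4, 0, 0], "turn": [0, 0, 0], "gripper": -1}, {"delta_pos": [-4, 0, 0], "turn": [0, 0, 0], "gripper": -1}])

```text
clock: 26.6
ee_pos: [448.2, 76.4, 21.7]
orientation: [[0.14, 0.99, 0.001], [0.99, -0.14, 0.001], [0.002, 0.001, -1.0]]
force: [-0.2, 6.6, 4.2]
gripper_width: 0.001
grasp_force: 3.2
```

Request:
send_rows(increments=[{"delta_pos": [-1.5, 0, 0], "turn": [0, 0, 0], "gripper": -1}, {"delta_pos": [-1.5, 0, 0], "turn": [0, 0, 0], "gripper": -1}])

```text
clock: 26.85
ee_pos: [447.8, 73.5, 21.7]
orientation: [[0.14, 0.99, 0.001], [0.99, -0.14, 0.001], [0.002, 0.001, -1.0]]
force: [1.0, 5.6, 3.7]
gripper_width: 0.005
grasp_force: 3.2
```

Request:
send_rows(increments=[{"delta_pos": [-1.5, 0, 0], "turn": [0, 0, 0], "gripper": -1}, {"delta_pos": [-1.5, 0, 0], "turn": [0, 0, 0], "gripper": -1}, {"delta_pos": [-1.5, 0, 0], "turn": [0, 0, 0], "gripper": -1}])

```text
clock: 27.22
ee_pos: [447.1, 69.1, 21.7]
orientation: [[0.14, 0.99, 0.001], [0.99, -0.14, 0.001], [0.002, 0.001, -1.0]]
force: [0.4, 5.8, 4.0]
gripper_width: -0.001
grasp_force: 3.2
```

Request:
send_rows(increments=[{"delta_pos": [-1, 0, 0], "turn": [0, 0, 0], "gripper": -1}, {"delta_pos": [-1, 0, 0], "turn": [0, 0, 0], "gripper": -1}, {"delta_pos": [-1, 0, 0], "turn": [0, 0, 0], "gripper": -1}])

```text
clock: 27.6
ee_pos: [446.7, 66.2, 21.7]
orientation: [[0.14, 0.99, 0.001], [0.99, -0.14, 0.001], [0.002, 0.001, -1.0]]
force: [1.3, 6.7, 4.5]
gripper_width: 0.001
grasp_force: 3.2
```

Request:
send_rows(increments=[{"delta_pos": [-1, 0, 0], "turn": [0, 0, 0], "gripper": -1}, {"delta_pos": [-1, 0, 0], "turn": [0, 0, 0], "gripper": -1}])

```text
clock: 27.85
ee_pos: [446.4, 64.2, 21.7]
orientation: [[0.14, 0.99, 0.001], [0.99, -0.14, 0.001], [0.002, 0.001, -1.0]]
force: [2.4, 6.1, 4.4]
gripper_width: 0.0
grasp_force: 3.2
```

Request:
send_rows(increments=[{"delta_pos": [-1, 0, 0], "turn": [0, 0, 0], "gripper": -1}, {"delta_pos": [-1, 0, 0], "turn": [0, 0, 0], "gripper": -1}])

```text
clock: 28.1
ee_pos: [446.1, 62.2, 21.7]
orientation: [[0.14, 0.99, 0.001], [0.99, -0.14, 0.001], [0.002, 0.001, -1.0]]
force: [1.3, 6.4, 4.8]
gripper_width: 0.001
grasp_force: 3.2
```

Request:
send_rows(increments=[{"delta_pos": [-1, 0, 0], "turn": [0, 0, 0], "gripper": -1}, {"delta_pos": [-1, 0, 0], "turn": [0, 0, 0], "gripper": -1}, {"delta_pos": [-1, 0, 0], "turn": [0, 0, 0], "gripper": -1}])

```text
clock: 28.48
ee_pos: [445.7, 59.3, 21.7]
orientation: [[0.14, 0.99, 0.001], [0.99, -0.14, 0.001], [0.002, 0.001, -1.0]]
force: [0.9, 6.8, 4.4]
gripper_width: 0.005
grasp_force: 3.2
```

Request:
send_rows(increments=[{"delta_pos": [-1, 0, 0], "turn": [0, 0, 0], "gripper": -1}, {"delta_pos": [-1, 0, 0], "turn": [0, 0, 0], "gripper": -1}, {"delta_pos": [-1, 0, 0], "turn": [0, 0, 0], "gripper": -1}])

```text
clock: 28.85
ee_pos: [445.3, 56.3, 21.7]
orientation: [[0.14, 0.99, 0.001], [0.99, -0.14, 0.001], [0.002, 0.001, -1.0]]
force: [0.8, 6.7, 5.0]
gripper_width: -0.001
grasp_force: 3.3
```

```bash
python3 - <<'E'
from h import *
im,d=env.get_image("side"); W=cloud("side",d)
for q in env.masks_of("side","orange_casting")[:3]: print(round(q["score"],2),np.percentile(W[q["region"]],[3,50,97],axis=0).round(1).tolist())
print(env.sense()["force"],env.sense()["ee_pos"])
E
```

```text
0.87 [[414.1, -64.4, 14.6], [447.6, -28.8, 38.8], [465.1, 39.8, 47.7]]
0.72 [[733.3, 38.3, 5.0], [808.5, 67.7, 41.9], [872.0, 114.8, 61.6]]
[1.43836911 6.35080025 4.73425343] [445.28817925  56.18304724  21.68801058]
```

Orange's boss is already beneath the bar with no rise in force, so it passes too.

Request:
send_rows(increments=[{"delta_pos": [-1.5, 0, 0], "turn": [0, 0, 0], "gripper": -1}, {"delta_pos": [-1.5, 0, 0], "turn": [0, 0, 0], "gripper": -1}, {"delta_pos": [-1.5, 0, 0], "turn": [0, 0, 0], "gripper": -1}])

```text
clock: 29.32
ee_pos: [444.6, 51.8, 21.7]
orientation: [[0.14, 0.99, 0.001], [0.99, -0.14, 0.001], [0.002, 0.001, -1.0]]
force: [-0.3, 6.3, 5.3]
gripper_width: -0.001
grasp_force: 3.2
```

Request:
send_rows(increments=[{"delta_pos": [-5, 0, 0], "turn": [0, 0, 0], "gripper": -1}, {"delta_pos": [-5, 0, 0], "turn": [0, 0, 0], "gripper": -1}, {"delta_pos": [-5, 0, 0], "turn": [0, 0, 0], "gripper": -1}, {"delta_pos": [-5, 0, 0], "turn": [0, 0, 0], "gripper": -1}, {"delta_pos": [-5, 0, 0], "turn": [0, 0, 0], "gripper": -1}])

```text
clock: 29.95
ee_pos: [441.1, 27.0, 21.7]
orientation: [[0.14, 0.99, 0.001], [0.99, -0.14, 0.001], [0.002, 0.001, -1.0]]
force: [0.9, 7.3, 5.9]
gripper_width: 0.002
grasp_force: 3.4
```

Request:
send_rows(increments=[{"delta_pos": [-5, 0, 0], "turn": [0, 0, 0], "gripper": -1}, {"delta_pos": [-5, 0, 0], "turn": [0, 0, 0], "gripper": -1}, {"delta_pos": [-5, 0, 0], "turn": [0, 0, 0], "gripper": -1}, {"delta_pos": [-5, 0, 0], "turn": [0, 0, 0], "gripper": -1}, {"delta_pos": [-2, 0, 0], "turn": [0, 0, 0], "gripper": -1}, {"delta_pos": [0, 0, 0], "turn": [0, 0, 0], "gripper": -1}])

```text
clock: 30.7
ee_pos: [437.9, 4.9, 21.6]
orientation: [[0.14, 0.99, 0.001], [0.99, -0.14, 0.001], [0.001, 0.001, -1.0]]
force: [1.1, 4.3, 2.8]
gripper_width: 0.006
grasp_force: 2.0
```

```bash
python3 - <<'E'
from h import *
im,d=env.get_image("side"); W=cloud("side",d)
for q in env.masks_of("side","orange_casting")[:3]: print(round(q["score"],2),np.percentile(W[q["region"]],[3,50,97],axis=0).round(1).tolist())
E
```

```text
0.8 [[732.6, 38.5, 2.7], [810.1, 67.3, 41.6], [872.4, 117.3, 62.0]]
0.74 [[576.4, 226.6, -0.7], [589.3, 285.8, 14.3], [601.7, 349.8, 19.9]]
0.68 [[406.3, -115.0, 11.9], [441.8, -72.8, 39.7], [457.3, -21.5, 56.0]]
```

Request:
send_rows(increments=[{"delta_pos": [15, 0, 0], "turn": [0, 0, 0], "gripper": -1}, {"delta_pos": [0, 0, -50], "turn": [0, 0, 0], "gripper": -1}, {"delta_pos": [0, 0, -50], "turn": [0, 0, 0], "gripper": -1}, {"delta_pos": [-46, -1, 0], "turn": [0, 0, 0], "gripper": 1}, {"delta_pos": [-47, 0, 0], "turn": [0, 0, 0], "gripper": 1}, {"delta_pos": [0, 0, 0], "turn": [0, 0, 0], "gripper": 1}, {"delta_pos": [0, 0, 0], "turn": [0, 0, 0], "gripper": 1}, {"delta_pos": [0, 0, 0], "turn": [0, 0, 0], "gripper": 1}])

```text
clock: 31.8
ee_pos: [425.7, -71.0, 121.2]
orientation: [[0.139, 0.99, -0.0], [0.99, -0.139, 0.0], [0.0, -0.0, -1.0]]
force: [0.3, -0.4, 0.4]
gripper_width: 0.997
grasp_force: 0.0
```

Request:
send_rows(increments=[{"delta_pos": [0, 0, 40], "turn": [0, 0, 0], "gripper": 1}, {"delta_pos": [0, 0, 40], "turn": [0, 0, 0], "gripper": 1}, {"delta_pos": [0, 0, 20], "turn": [0, 0, 0], "gripper": 1}, {"delta_pos": [0, 0, 7], "turn": [0, 0, 0], "gripper": 1}, {"delta_pos": [0, 0, 0], "turn": [0, 0, 0], "gripper": 1}])

```text
clock: 32.42
ee_pos: [425.8, -71.6, 14.4]
orientation: [[0.139, 0.99, -0.0], [0.99, -0.139, 0.0], [0.0, -0.0, -1.0]]
force: [-0.3, -0.2, 0.6]
gripper_width: 0.996
grasp_force: 0.0
```

Request:
send_rows(force=50, increments=[{"delta_pos": [0, 0, 0], "turn": [0, 0, 0], "gripper": -1}, {"delta_pos": [0, 0, 0], "turn": [0, 0, 0], "gripper": -1}, {"delta_pos": [0, 0, 0], "turn": [0, 0, 0], "gripper": -1}, {"delta_pos": [0, 0, 0], "turn": [0, 0, 0], "gripper": -1}, {"delta_pos": [0, 0, 0], "turn": [0, 0, 0], "gripper": -1}])

```text
clock: 33.05
ee_pos: [426.4, -72.2, 15.1]
orientation: [[0.14, 0.99, 0.002], [0.99, -0.14, -0.0], [-0.0, 0.002, -1.0]]
force: [-0.7, 0.6, 11.1]
gripper_width: 0.53
grasp_force: 50.4
```

Request:
send_rows(increments=[{"delta_pos": [-8, 0, 0], "turn": [0, 0, 0], "gripper": -1}, {"delta_pos": [-12, 0, 0], "turn": [0, 0, 0], "gripper": -1}, {"delta_pos": [-12, 0, 0], "turn": [0, 0, 0], "gripper": -1}, {"delta_pos": [-12, 0, 0], "turn": [0, 0, 0], "gripper": -1}, {"delta_pos": [-11, 0, 0], "turn": [0, 0, 0], "gripper": -1}, {"delta_pos": [0, 0, -10], "turn": [0, 0, 0], "gripper": -1}, {"delta_pos": [0, 0, -30], "turn": [0, 0, 0], "gripper": -1}, {"delta_pos": [0, 0, -40], "turn": [0, 0, 0], "gripper": -1}, {"delta_pos": [0, 0, -30], "turn": [0, 0, 0], "gripper": -1}, {"delta_pos": [0, 0, 0], "turn": [0, 0, 0], "gripper": -1}])

```text
clock: 34.3
ee_pos: [418.9, -126.7, 126.1]
orientation: [[0.14, 0.99, 0.003], [0.99, -0.14, -0.002], [-0.001, 0.003, -1.0]]
force: [0.3, -0.6, -5.0]
gripper_width: 0.527
grasp_force: 53.8
```

Request:
send_rows(increments=[{"delta_pos": [49.2, -1.9, 0], "turn": [0, 0, 0], "gripper": -1}, {"delta_pos": [49.2, -1.9, 0], "turn": [0, 0, 0], "gripper": -1}, {"delta_pos": [49.2, -1.9, 0], "turn": [0, 0, 0], "gripper": -1}, {"delta_pos": [49.2, -1.9, 0], "turn": [0, 0, 0], "gripper": -1}, {"delta_pos": [49.2, -1.9, 0], "turn": [0, 0, 0], "gripper": -1}, {"delta_pos": [49.2, -1.9, 0], "turn": [0, 0, 0], "gripper": -1}, {"delta_pos": [49.2, -1.9, 0], "turn": [0, 0, 0], "gripper": -1}, {"delta_pos": [49.2, -1.9, 0], "turn": [0, 0, 0], "gripper": -1}, {"delta_pos": [49.2, -1.9, 0], "turn": [0, 0, 0], "gripper": -1}])

```text
clock: 35.42
ee_pos: [462.2, 315.8, 122.8]
orientation: [[0.14, 0.99, -0.002], [0.99, -0.14, -0.001], [-0.001, -0.002, -1.0]]
force: [1.5, -0.3, -4.8]
gripper_width: 0.525
grasp_force: 53.7
```

Request:
send_rows(increments=[{"delta_pos": [0, 0, 0], "turn": [0, 0, -8], "gripper": -1}, {"delta_pos": [0, 0, 0], "turn": [0, 0, -8], "gripper": -1}, {"delta_pos": [0, 0, 0], "turn": [0, 0, 0], "gripper": -1}])

```text
clock: 35.8
ee_pos: [462.3, 314.2, 122.9]
orientation: [[-0.138, 0.99, -0.002], [0.99, 0.138, -0.001], [-0.001, -0.002, -1.0]]
force: [-0.3, 0.3, -5.5]
gripper_width: 0.527
grasp_force: 53.7
```

Request:
send_rows(increments=[{"delta_pos": [0, 0, 40], "turn": [0, 0, 0], "gripper": -1}, {"delta_pos": [0, 0, 40], "turn": [0, 0, 0], "gripper": -1}, {"delta_pos": [0, 0, 20], "turn": [0, 0, 0], "gripper": -1}, {"delta_pos": [0, 0, 8], "turn": [0, 0, 0], "gripper": -1}, {"delta_pos": [0, 0, 3], "turn": [0, 0, 0], "gripper": -1}, {"delta_pos": [0, 0, 0], "turn": [0, 0, 0], "gripper": -1}, {"delta_pos": [0, 0, 1.5], "turn": [0, 0, 0], "gripper": -1}, {"delta_pos": [0, 0, 0], "turn": [0, 0, 0], "gripper": -1}])

```text
clock: 36.8
ee_pos: [463.3, 314.4, 12.1]
orientation: [[-0.138, 0.99, 0.001], [0.99, 0.138, 0.0], [0.0, 0.001, -1.0]]
force: [0.5, -0.1, -4.7]
gripper_width: 0.524
grasp_force: 53.6
```

Request:
send_rows(increments=[{"delta_pos": [0, 0, 1.5], "turn": [0, 0, 0], "gripper": -1}, {"delta_pos": [0, 0, 1], "turn": [0, 0, 0], "gripper": -1}, {"delta_pos": [0, 0, 0], "turn": [0, 0, 0], "gripper": -1}])

```text
clock: 37.17
ee_pos: [463.2, 314.4, 10.1]
orientation: [[-0.138, 0.99, 0.001], [0.99, 0.138, 0.0], [0.0, 0.001, -1.0]]
force: [-5.0, -2.3, 10.5]
gripper_width: 0.528
grasp_force: 55.5
```

Touching down, so I'll release and rise.

Request:
send_rows(increments=[{"delta_pos": [0, 0, 0], "turn": [0, 0, 0], "gripper": 0.46}, {"delta_pos": [0, 0, 0], "turn": [0, 0, 0], "gripper": 0.46}, {"delta_pos": [0, 0, 0], "turn": [0, 0, 0], "gripper": 0.46}, {"delta_pos": [0, 0, -20], "turn": [0, 0, 0], "gripper": 0.46}, {"delta_pos": [0, 0, -40], "turn": [0, 0, 0], "gripper": 0.46}, {"delta_pos": [0, 0, -45], "turn": [0, 0, 0], "gripper": 0.46}, {"delta_pos": [0, 0, -45], "turn": [0, 0, 0], "gripper": 0.46}, {"delta_pos": [-50, 0, 0], "turn": [0, 0, 0], "gripper": 0.46}, {"delta_pos": [-50, 0, 0], "turn": [0, 0, 0], "gripper": 0.46}, {"delta_pos": [-50, 0, 0], "turn": [0, 0, 0], "gripper": 0.46}])

```text
clock: 38.42
ee_pos: [483.9, 164.4, 159.4]
orientation: [[-0.139, 0.99, 0.0], [0.99, 0.139, 0.0], [-0.0, 0.0, -1.0]]
force: [0.6, 0.4, -0.1]
gripper_width: 0.73
grasp_force: 0.0
```

Request:
send_rows(increments=[{"delta_pos": [-50, 0, 0], "turn": [0, 0, 0], "gripper": 0.46}, {"delta_pos": [-50, 0, 0], "turn": [0, 0, 0], "gripper": 0.46}, {"delta_pos": [-50, 0, 0], "turn": [0, 0, 0], "gripper": 0.46}, {"delta_pos": [0, 0, 0], "turn": [0, 0, 0], "gripper": 0.46}])

```text
clock: 38.92
ee_pos: [505.1, 14.5, 159.2]
orientation: [[-0.134, 0.991, 0.0], [0.991, 0.134, -0.0], [-0.0, 0.0, -1.0]]
force: [-1.0, 0.2, -0.3]
gripper_width: 0.727
grasp_force: 0.0
```

```bash
python3 - <<'E'
from h import *
im,d=env.get_image("top"); W=cloud("top",d)
for k in("blue_casting","orange_casting","clamp","barb","pen"):
    for r in env.masks_of("top",k)[:2]: print(k,round(r["score"],2),rect(W,r["region"],0,70))
cv2.imwrite("pics/t7.png",cv2.resize(im[180:330,140:340,::-1],None,fx=4,fy=4,interpolation=3))
E
```

```text
blue_casting 0.61 (((376.4501037597656, 319.11248779296875), (49.965511322021484, 122.26609802246094), 7.827784061431885), array([379.2, 309.4,  34.3]), 679)
orange_casting 0.9 (((462.8530578613281, 324.7046203613281), (45.80175018310547, 111.03670501708984), 7.643091201782227), array([463.2, 319.7,  34.6]), 637)
orange_casting 0.55 (((800.1763916015625, 78.93788146972656), (146.81532287597656, 61.155738830566406), 12.53305721282959), array([792.8,  77.6,  41.7]), 1005)
clamp 0.74 (((686.625, -408.4573059082031), (61.533485412597656, 62.766502380371094), 32.29811096191406), array([ 682.1, -413.2,   13.1]), 187)
clamp 0.23 (((421.1647033691406, -113.78628540039062), (142.95347595214844, 150.24705505371094), 81.86965942382812), array([ 419.1, -115.6,    7.5]), 2350)
barb 0.51 (((574.9481201171875, -277.9139404296875), (18.306041717529297, 51.75654983520508), 0.8208646774291992), array([ 574.2, -272.5,   11.4]), 94)
barb 0.25 (((377.48480224609375, 320.265625), (50.13331985473633, 123.96099090576172), 6.5247392654418945), array([379.4, 311.4,  34.3]), 686)
pen 0.73 (((588.7326049804688, 287.5990905761719), (128.86978149414062, 15.989391326904297), 83.42586517333984), array([587.7, 286.7,  12.9]), 214)
pen 0.24 (((462.6772766113281, 325.9839782714844), (47.183982849121094, 113.28887939453125), 6.488124370574951), array([463.3, 319.5,  34.6]), 640)
```

View pics/t7.png

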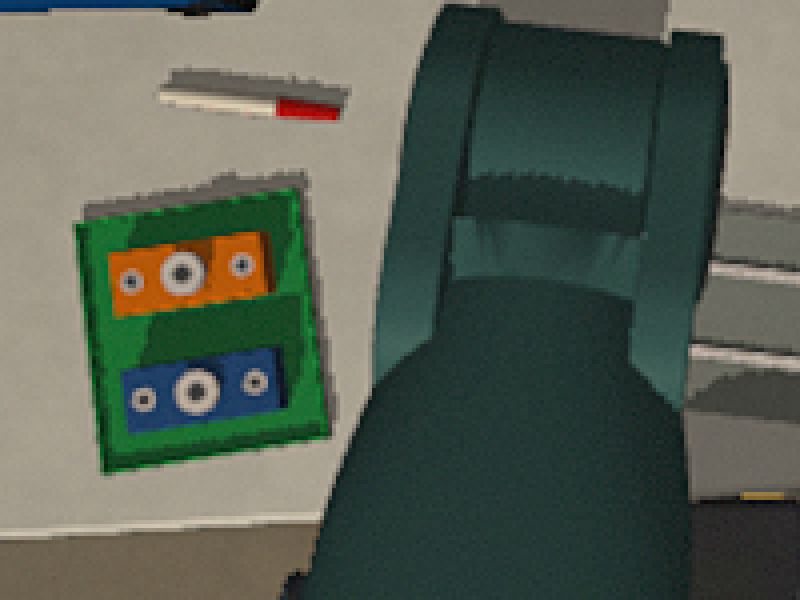

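The top view shows orange at (190,270) and blue at (205,390), both lying flat in the green tray. The bystanders have not moved and the arm is clear.

```bash
python3 -c "
from station import env
print(env.sign_off())"
```

```text
the job is handed in; nothing more can be done
None
```

Both cast feet passed under the yellow bar without being stopped, blue first, and both now lie flat in the green tray; the job is handed in, though sign-off returned no verdict.

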